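# Line up signet blanks and hold the magnifier over them

## Task

First slide the three wooden setting blocks squarely onto the three square marks of the dark mat, one on each, so that they stand in an even straight row, and let go of them. Then take the rectangular hand magnifier by its handle, carry it clear of the tool rack, and hold it level about a centimetre above the brass blanks, lens centred over the middle block and its length along the row so that all three are under the glass, without the magnifier ever touching the blocks, the mat or the rack. Finish while still holding it there, quite still, and leave everything else on the bench where it is.

Things in the scene. Friction and masses are not known exactly. Their poses are not given: they have to be found in the camera images.
- mat: dark flat rubber mat fixed to the bench, 170 mm (its x, away from the robot) by 260 mm (its y, along the row), top at height 4 mm. Origin at the centre of its underside, z up. It may be turned a little on the bench
- mark_left (a point): centre of the left (mat +y) square mark, a thin pale 36 mm outline painted on the mat, on the mat's top surface; the marks are squared to the mat, 45 mm beyond its centre along mat x, at mat y = +50 mm
- mark_middle (a point): centre of the middle square mark, mat y = 0; axes as the mat's
- mark_right (a point): centre of the right square mark, mat y = -50 mm
- block_a: one of three identical loose square hardwood blocks, 30 x 30 mm and 24 mm high, about 70 g, with a brass disc 18 mm across standing 3 mm proud in the middle of its top (27 mm in all). Origin at the centre of its underside, x and y square to its sides, z up. Starts on the mat, on the robot's side of the marks, turned by up to 0.5 rad from the mat's axes
- block_b: one of three identical loose square hardwood blocks, 30 x 30 mm and 24 mm high, about 70 g, with a brass disc 18 mm across standing 3 mm proud in the middle of its top (27 mm in all). Origin at the centre of its underside, x and y square to its sides, z up. Starts on the mat, on the robot's side of the marks, turned by up to 0.5 rad from the mat's axes
- block_c: one of three identical loose square hardwood blocks, 30 x 30 mm and 24 mm high, about 70 g, with a brass disc 18 mm across standing 3 mm proud in the middle of its top (27 mm in all). Origin at the centre of its underside, x and y square to its sides, z up. Starts on the mat, on the robot's side of the marks, turned by up to 0.5 rad from the mat's axes
- magnifier: rectangular hand magnifier lying flat to the right of the tool rack, about 140 g. Steel frame 150 (its x) x 54 (its y) x 12 mm round a clear lens; straight dark wooden handle 80 mm long, 14 mm wide, 16 mm high, from x = -75 to -155 mm in line with the frame. Origin under the middle of the lens, at the underside (flat throughout), z up
- magnifier_grip (a point): point on the handle to grip, in its middle height (8 mm above the underside), 100 mm from the magnifier's origin along its -x; pinch across the magnifier's y (14 mm). Axes as the magnifier's
- rack: tool rack fixed to the bench between mat and magnifier: wooden rail 320 mm long (its x) and 30 mm wide (its y), 45 mm high, with gravers and files standing up out of it to a height of 112 mm. Origin at the centre of its underside
- brass_ring: plain brass ring, 22 mm across and 6 mm high, on the mat near its far left corner; a bystander
- flux_jar: closed glass jar, 56 mm across and 60 mm high, beyond the mat; a bystander
- bottle: amber glass bottle, 52 mm across and 120 mm high, beyond the mat; a bystander
- dish: white bowl-shaped dish, 90 mm across and 25 mm high, left of the mat; a bystander
- hammer: hammer, 200 mm long, lying near the far edge of the bench; a bystander
- screwdriver: screwdriver, 160 mm long, lying left of the mat; a bystander
- clamp: wooden ring clamp, 96 mm long and 26 mm thick, lying off the near left corner of the mat; a bystander
There are look-alikes about, which are no part of the job. Leave any purple look-alike of the block_a alone.

How it is judged:
On the way, in this order (a step that is already met when the one before it is completed fails the run):
1. the three blocks stand squarely on the three marks, let go (horizontal distance between any of block_a, block_b, block_c and mark_left below 0.008 m and horizontal distance between any of block_a, block_b, block_c and mark_middle below 0.008 m and horizontal distance between any of block_a, block_b, block_c and mark_right below 0.008 m and (angle between the x axis of block_a and the x axis of mat, either way round below 0.15 rad or angle between the x axis of block_a and the y axis of mat, either way round below 0.15 rad) and angle between each of block_a, block_b, block_c's own z axis and vertical below 0.1 rad and height (world z) of each of block_a, block_b, block_c below 0.01 m and (angle between the x axis of block_b and the x axis of mat, either way round below 0.15 rad or angle between the x axis of block_b and the y axis of mat, either way round below 0.15 rad) and (angle between the x axis of block_c and the x axis of mat, either way round below 0.15 rad or angle between the x axis of block_c and the y axis of mat, either way round below 0.15 rad) and contact force between each of block_a, block_b, block_c and the fingers below 0.05 N), for 0.2 s.
2. the magnifier is lifted off the bench (horizontal distance between any of block_a, block_b, block_c and mark_left below 0.008 m and horizontal distance between any of block_a, block_b, block_c and mark_middle below 0.008 m and horizontal distance between any of block_a, block_b, block_c and mark_right below 0.008 m and (angle between the x axis of block_a and the x axis of mat, either way round below 0.15 rad or angle between the x axis of block_a and the y axis of mat, either way round below 0.15 rad) and angle between each of block_a, block_b, block_c's own z axis and vertical below 0.1 rad and height (world z) of each of block_a, block_b, block_c below 0.01 m and (angle between the x axis of block_b and the x axis of mat, either way round below 0.15 rad or angle between the x axis of block_b and the y axis of mat, either way round below 0.15 rad) and (angle between the x axis of block_c and the x axis of mat, either way round below 0.15 rad or angle between the x axis of block_c and the y axis of mat, either way round below 0.15 rad) and height (world z) of magnifier above 0.03 m and contact force between magnifier and the fingers above 2 N), for 0.2 s.
At the end, for the whole second after the job is handed in: Each mark has an upright block within 8 mm, 0.15 rad. Fingers hold the magnifier still, touching nothing else: lens within 12 mm of the middle mark in x and y, underside 34 to 56 mm above the bench (3 to 25 mm over the blanks), level within 0.12 rad, along the row within 0.15 rad (all of step 1 and x of magnifier in the frame of mark_middle between -0.012 and 0.012 m and y of magnifier in the frame of mark_middle between -0.012 and 0.012 m and height (world z) of magnifier between 0.034 and 0.056 m and angle between magnifier's own z axis and vertical below 0.12 rad and angle between the x axis of magnifier and the y axis of mat, either way round below 0.15 rad and contact force between magnifier and the fingers above 2 N and linear speed of magnifier below 0.03 m/s and contact force between magnifier and block_a below 0.05 N and contact force between magnifier and block_b below 0.05 N and contact force between magnifier and block_c below 0.05 N and contact force between magnifier and mat below 0.05 N and contact force between magnifier and rack below 0.05 N and contact force between each of block_a, block_b, block_c and the arm below 0.05 N); the arm keeps its last pose, push and grip.
It fails at once if the magnifier touches a block, the mat or the rack (contact force between magnifier and block_a above 0.5 N or contact force between magnifier and block_b above 0.5 N or contact force between magnifier and block_c above 0.5 N or contact force between magnifier and mat above 0.5 N or contact force between magnifier and rack above 0.5 N).
It fails at once if a bystander is moved by more than 20 mm (distance of any of brass_ring, flux_jar, bottle, dish, hammer, screwdriver, clamp from where it was at the start of the episode above 0.02 m).
It also fails if it takes over 72 s, if anything falls off the work surface, if the arm or the gripper's body presses on something with over 40 N, if the wrist force passes 120 N, or if a joint passes its speed limit or range.

## Robot

A 6-joint arm with a two-finger parallel gripper is mounted at the origin on the work surface. World frame = base frame: x ahead of the robot, y to its left, z up, the work surface at z = 0. Lengths are in m, angles in rad, forces in N, time in s.
With the tool pointing down it reaches from about 0.275 to 0.825 m from the base axis. Payload 4.9 kg.
Tool frame: the origin (TCP) lies midway between the tips of the shut fingers; the grasp point (between the pads) lies 19 mm behind it (grip_point_offset is the distance from the TCP to the grasp point, in m); z points along the fingers, y is the line along which they close (so a half turn about z gives the same grasp; the last joint's range is limited). The gripper opens to 85 mm and grips with 20 to 120 N. Pads are 22 mm wide; open, the fingers measure 114 mm over their backs; the gripper's body (76 mm by 85 mm) begins 54 mm behind the grasp point. The pads swing forward as they close: fully open they stand 13 mm farther back than shut.
Start: joints at [1.191, 0.326, -0.193, 1.052, 0, 1.437], TCP at [0.134, 0.533, 0.231] pointing down, gripper open.
Joint ranges: [-2.65, 2.65], [-0.97, 1.79], [-1.3, 1.35], [-1.93, 2.1], [-1.47, 1.37], [-3.14, 3.14]. Speed limits (rad/s): [2.57, 2.57, 3.14, 3.14, 3.14, 3.14].

## Interface

Orientations are given as a rotation vector (axis times angle).
In Python, from cell import * gives the robot as it stands. Calls block until the motion is done:
- movep(position, orientation): joint-space move of the TCP to a pose.
- move_l(position, velocity=0.15, rot=None, until_force=None): straight line of the TCP; rot=None keeps the orientation; velocity is the mean speed in m/s. With until_force (N) it stops when the force on the tool has changed by that much, and returns True; else False.
- set_joints(angles): joint-space move.
- let_go() and grab(newtons=None): open the fingers fully, or close them until they stop; newtons is the grip in N (None keeps the last).
- sleep(seconds).
- ik(position, orientation): joint angles nearest the present ones, or None.
- get_state(): the state.
- grab_frame(name): name is "scene" or "top" or "wrist"; returns a dict with "img" (420x560x3 uint8, red, green, blue), "fx", "fy", "cx", "cy" (pixels), "cam_to_world" (4x4, takes a point from camera to world coordinates); the wrist camera has in their place "T_tool_cam" (4x4, takes a point from camera to tool coordinates, whose origin is the TCP and whose axes are the flange's). Camera axes: x right, y down, z forward; pixel columns grow to the right and rows downward; lengths in m; the calibration is good to about 2 mm. A picture is of the moment at which its call begins: read the wrist's pose just before it. There is no depth.
A pose or a line that the arm cannot do raises MotionError and nothing moves.
- sign_off(): hands the job in; it is judged then, once.
Trained networks look in the newest picture that a camera, given by its name, has taken for a name from the list of things; names that differ only in an ending like _2 or _b are one class to them, and where a whole thing is asked for, a point or a joint stands for the part that bears it (a point fixed in the world has none). Each returns a list of dicts, best first, with "score" (0 to 1); they miss things now and then, are a little off and sometimes report something else, mostly with a low value. They report only what shows in the picture. A call takes as long as a camera call. They do not tell look-alikes from the thing itself.
- spot_in(camera, name): "centre" ([column, row] in pixels, amid what is visible of it).
- silhouettes(camera, name): "mask" (420x560 bool, what is visible of it) and "centre" ([column, row] in pixels, amid what is visible of it).
- tip_of(camera, name): "centre" ([column, row] in pixels: a listed point, or the origin of a listed thing).
The state is a dict: "clock": time; "q": joint angles; "joint_velocities": joint speeds; "tau": joint torques, N m; "position": TCP position; "eef_rot": TCP orientation; "contact_force": force on the tool from outside, world axes, zero at the start; "wrist_torque": the same for the moment, N m; "finger_gap": opening from 0.0 (shut) to 1.0 (fully open); "grasp_force": force on a finger pad.
Only numpy, scipy, OpenCV 4.12 (cv2) and the standard library are available. Lean on these libraries where they do the work, as an engineer would, in place of code of your own. Each camera call takes 0.05 s, during which the arm holds its last target. There are 200 camera calls.

## Working session

There is one attempt and no reset: what is moved stays moved. The work goes in short steps, each a Python script; the robot and the scene stay as the last script left them, time stands still between calls to the robot, and variables do not carry over. Pictures are saved under pics/ and viewed, at most 10 in all, crops included, and the job is handed in when it is done.

```bash
mkdir -p pics; ls; python3 - <<'E'
from cell import *
import cv2,numpy as np
for n in ["top","scene"]:
    f=grab_frame(n); cv2.imwrite(f"pics/{n}0.png",f["img"][:,:,::-1])
    print(n,f["fx"],f["cx"],f["cy"],np.round(f["cam_to_world"],3).tolist())
    for k in ["block_a","magnifier","rack","mat"]:
        print(k,[(np.round(d["centre"]).tolist(),round(d["score"],2)) for d in spot_in(n,k)])
    for k in ["block_a","magnifier","magnifier_grip","mark_left","mark_middle","mark_right","mat"]:
        print("tip",k,[(np.round(d["centre"],1).tolist(),round(d["score"],2)) for d in tip_of(n,k)])
print(get_state())
E
```

```text
pics
top 442.6940501692176 270.258220581388 211.59366701638893 [[-0.009, -0.996, 0.088, 0.471], [-0.999, 0.006, -0.032, 0.091], [0.031, -0.089, -0.996, 1.191], [0.0, 0.0, 0.0, 1.0]]
block_a [([258.0, 237.0], 0.68), ([274.0, 289.0], 0.56), ([231.0, 238.0], 0.5), ([204.0, 240.0], 0.42)]
magnifier [([399.0, 241.0], 0.83), ([187.0, 299.0], 0.35)]
rack [([353.0, 228.0], 0.75), ([230.0, 232.0], 0.46), ([397.0, 243.0], 0.34)]
mat []
tip block_a [([207.3, 240.5], 0.71), ([275.0, 289.8], 0.69), ([228.9, 235.4], 0.58), ([258.5, 237.5], 0.43)]
tip magnifier [([396.4, 236.2], 0.77)]
tip magnifier_grip [([401.9, 273.2], 0.61)]
tip mark_left [([207.5, 214.5], 0.76)]
tip mark_middle [([226.5, 213.4], 0.58), ([393.8, 238.2], 0.43)]
tip mark_right [([244.0, 204.1], 0.82), ([191.3, 302.4], 0.16)]
tip mat [([230.9, 232.1], 0.65)]
scene 420.61217478020615 279.3187615791305 214.14250122883095 [[0.536, 0.667, -0.517, 1.03], [0.844, -0.436, 0.312, -0.224], [-0.018, -0.604, -0.797, 0.752], [0.0, 0.0, 0.0, 1.0]]
block_a [([277.0, 197.0], 0.8), ([305.0, 185.0], 0.68), ([327.0, 173.0], 0.54), ([231.0, 172.0], 
[... 639 characters left out ...]
clock': 1.2, 'q': array([ 1.19077570e+00,  3.26195335e-01, -1.92609557e-01,  1.05199464e+00,
        1.42848604e-05,  1.43660100e+00]), 'joint_velocities': array([1.26478141e-03, 2.02291888e-03, 2.48206540e-05, 5.01328785e-04,
       1.59168950e-04, 3.73798829e-04]), 'tau': array([-1.86589855e-04, -4.43342471e+01,  2.62753665e+01,  1.23807018e-03,
       -2.20304096e-04, -6.15718292e-06]), 'position': array([0.13383396, 0.53348353, 0.23127974]), 'eef_rot': array([-3.85168142e-01, -3.11787716e+00, -8.36391671e-07]), 'contact_force': array([ 0.11561281,  0.30389068, -0.11375613]), 'wrist_torque': array([0.03923649, 0.07059701, 0.01328346]), 'grasp_force': 0.0, 'finger_gap': 0.9980180350304093}
```

```bash
python3 - <<'E'
import cv2
a=cv2.imread("pics/top0.png"); cv2.imwrite("pics/top0c.png",cv2.resize(a[130:330,150:420],None,fx=2.9,fy=2.9,interpolation=cv2.INTER_CUBIC))
E
```

```text
(no output)
```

View pics/scene0.png

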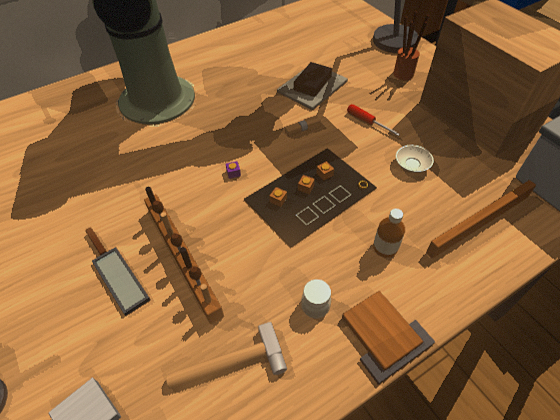

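View pics/top0c.png

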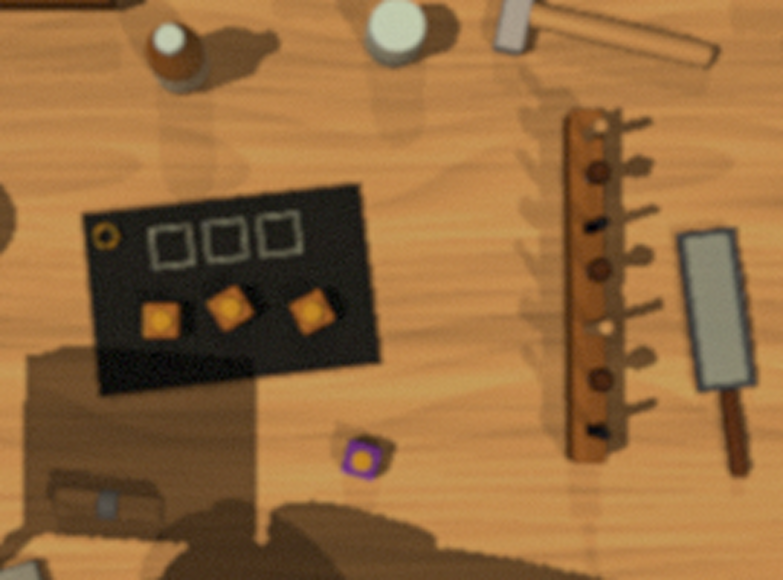

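The scene picture shows three plain blocks on the mat at (278,196), (306,183) and (325,170), with marks beyond them at (306,215), (323,204) and (340,194). In the top image the blocks are at (205,240), (229,236) and (258,237). These could be mistaken for a block:
- the purple cube at scene (232,170) / top (275,289), off the mat, which I leave alone
- the dark block on a tray at scene (314,79)
- the plain plank at scene (383,325)

The magnifier is at scene (119,275), right of the rack. Next is a close wrist view over the mat.

```bash
cat > h.py <<'E'
from cell import *
import cv2,numpy as np
from scipy.spatial.transform import Rotation as R
def down(a):  # tool z down, tool y (closing line) at world angle a
    y=np.array([np.cos(a),np.sin(a),0]); z=np.array([0,0,-1.]); x=np.cross(y,z)
    return R.from_matrix(np.c_[x,y,z]).as_rotvec()
def pose(s):
    T=np.eye(4); T[:3,:3]=R.from_rotvec(s["eef_rot"]).as_matrix(); T[:3,3]=s["position"]; return T
def look(n):
    s=get_state(); f=grab_frame(n)
    f["T"]=f["cam_to_world"] if n!="wrist" else pose(s)@f["T_tool_cam"]
    return f
def w(f,px,z):
    px=np.atleast_2d(px).astype(float)
    d=np.c_[(px[:,0]-f["cx"])/f["fx"],(px[:,1]-f["cy"])/f["fy"],np.ones(len(px))]@f["T"][:3,:3].T
    o=f["T"][:3,3]; return (o+d*((z-o[2])/d[:,2])[:,None])[:,:2]
E
python3 - <<'E'
from h import *
f=look("top")
for n,px,z in [("blocks",[(204.5,240),(229,236.5),(258,237)],.03),("marks",[(209,214.5),(227.5,213),(246,211)],.004),("mag",[(398,240)],.01),("grip",[(402.5,275)],.01),("rack ends",[(352,170),(352,289)],.045)]:
    print(n,w(f,px,z).round(3).tolist())
m=w(f,[(230.5,230)],.004)[0]; print("mat",m)
c=w(f,[(231,225)],.004)[0]
s=get_state(); 
for a in (0.08,0.08+np.pi):
  for t in [(c[0]-.06,c[1],.30)]:
    print(a,t,ik(t,down(a)))
a=0.08 if abs(ik((c[0]-.06,c[1],.3),down(.08))[5]-s["q"][5])<1.6 else .08+np.pi
movep((c[0]-.06,c[1],.30),down(a)); print(get_state()["q"].round(2),a,get_state()["clock"])
f=look("wrist"); cv2.imwrite("pics/w1.png",f["img"][:,:,::-1]); print(f["T_tool_cam"].round(3).tolist(),f["fx"])
for k in ["block_a","mark_left","mark_middle","mark_right","mat"]:
    for d in tip_of("wrist",k): print(k,d["centre"],round(d["score"],2),w(f,d["centre"],.004).round(4))
E
```

```text
blocks [[0.501, 0.226], [0.509, 0.162], [0.507, 0.086]]
marks [[0.569, 0.217], [0.573, 0.167], [0.578, 0.118]]
mag [[0.497, -0.29]]
grip [[0.404, -0.299]]
rack ends [[0.681, -0.163], [0.371, -0.155]]
mat [0.52740759 0.15949216]
0.08 (np.float64(0.4807927866128267), np.float64(0.15814611919171223), 0.3) [ 1.71846971e-01  2.06531252e-01 -1.77018514e-01  1.18724656e+00
 -4.44089210e-16  1.66264330e+00]
3.221592653589793 (np.float64(0.4807927866128267), np.float64(0.15814611919171223), 0.3) [ 1.71846971e-01  2.06531252e-01 -1.77018514e-01  1.18724656e+00
 -4.44089210e-16 -1.47894936e+00]
[ 0.17  0.21 -0.18  1.19  0.    1.66] 0.08 3.1167
[[-0.001, -0.953, -0.303, 0.077], [1.0, -0.001, 0.0, 0.001], [-0.001, -0.303, 0.953, -0.144], [0.0, 0.0, 0.0, 1.0]] 312.21341116321287
block_a [295.3, 214.7] 0.8 [[0.5107 0.0925]]
block_a [298.4, 167.9] 0.8 [[0.5083 0.1623]]
block_a [297.4, 126.4] 0.68 [[0.5013 0.2187]]
mark_left [346.0, 130.9] 0.72 [[0.5681 0.2181]]
mark_left [173.7, 73.4] 0.59 [[0.3351 0.2718]]
mark_middle [345.7, 168.6] 0.8 [[0.5752 0.1667]]
mark_right [344.0, 202.8] 0.72 [[0.58   0.1165]]
mat [313.9, 168.5] 0.87 [[0.5303 0.1632]]
mat [365.8, 88.2] 0.31 [[0.5861 0.2742]]
```

View pics/w1.png

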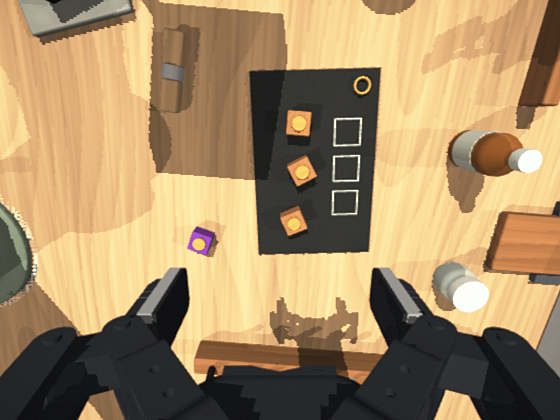

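The wrist view shows the three wooden blocks on the mat at (299,123), (302,171) and (293,222). The marks are at (347,131), (346,168) and (345,203), and the purple cube is off the mat at (201,241). Positions agree with the top camera within about 5 mm. I'll take a closer view for precise fits.

```bash
cat >> h.py <<'E'
def rect_world(f,m,z):
    c=max(cv2.findContours(m.astype(np.uint8),cv2.RETR_EXTERNAL,cv2.CHAIN_APPROX_NONE)[0],key=cv2.contourArea)
    p=w(f,c[:,0,:],z); return cv2.minAreaRect((p*1000).astype(np.float32))
def norm(a,ref=0): return (a-ref+np.pi/4)%(np.pi/2)-np.pi/4+ref
def marks(f):
    """mat angle and mark centres from the pale outlines"""
    g=f["img"].astype(int); hsv=cv2.cvtColor(f["img"],cv2.COLOR_RGB2HSV)
    pale=((hsv[...,1]<70)&(hsv[...,2]>120)).astype(np.uint8)
    pale=cv2.morphologyEx(pale,cv2.MORPH_CLOSE,np.ones((3,3)))
    out=[]
    for c in cv2.findContours(pale,cv2.RETR_EXTERNAL,cv2.CHAIN_APPROX_NONE)[0]:
        p=w(f,c[:,0,:],.004); r=cv2.minAreaRect((p*1000).astype(np.float32))
        if 30<min(r[1]) and max(r[1])<44 and .4<r[0][0]/1000<.65 and .05<r[0][1]/1000<.28:
            out.append((*np.array(r[0])/1000,norm(np.deg2rad(r[2])),*r[1]))
    return np.array(sorted(out,key=lambda r:-r[1]))
def blocks(f):
    hsv=cv2.cvtColor(f["img"],cv2.COLOR_RGB2HSV); out=[]
    for d in silhouettes("wrist","block_a"):
        m=d["mask"]; h=np.median(hsv[m][:,0])
        # the mask is the silhouette's: top face = its bright part
        t=m&(hsv[...,2]>0.75*np.percentile(hsv[m][:,2],80)); t=cv2.morphologyEx(t.astype(np.uint8),cv2.MORPH_OPEN,np.ones((3,3)))
        if t.sum()<50: continue
        r=rect_world(f,t,.028); out.append((*np.array(r[0])/1000,norm(np.deg2rad(r[2])),*r[1],d["score"],h))
    return np.array(out)
E
python3 - <<'E'
from h import *
np.set_printoptions(precision=4,suppress=True)
movep((.54,.19,.15),down(.08)); print(get_state()["clock"])
f=look("wrist"); g=f["img"]; print(marks(f)); print(blocks(f))
print([ (d["centre"],w(f,d["centre"],.004)) for d in tip_of("wrist","block_a")])
cv2.imwrite("pics/w2.png",g[:,:,::-1])
import pickle; pickle.dump(f,open("w2.pkl","wb"))
E
```

```text
4.1167
[[ 0.5697  0.2171  0.092  37.3714 37.8275]
 [ 0.5751  0.1672  0.1151 37.8254 37.8767]
 [ 0.5802  0.1171  0.0985 37.8097 38.2377]]
[[  0.5005   0.2245   0.0065  28.8453  29.3617   0.96    14.    ]
 [  0.511    0.1624   0.5702  29.0808  29.5538   0.93    14.    ]
 [  0.507    0.0884   0.4879  29.0156  29.5962   0.75    13.    ]
 [  0.3717   0.0496  -0.2962  28.7434  20.992    0.58   141.    ]]
[([118.4, 311.2], array([[0.3772, 0.047 ]])), ([240.1, 159.1], array([[0.5021, 0.2222]])), ([246.7, 219.8], array([[0.5111, 0.1632]])), ([241.5, 284.8], array([[0.5091, 0.0901]]))]
```

View pics/w2.png

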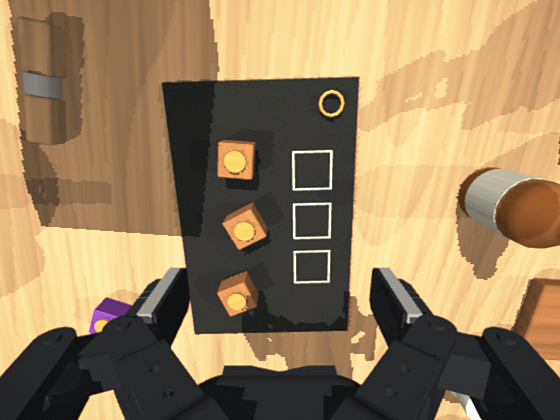

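Marks fit as 37 mm squares 50 mm apart with the mat turned 0.105 rad. The block tops fit as 29 mm squares, so the measurements hold. I'll start with the left block.

```bash
cat >> h.py <<'E'
A=0.105
M=dict(l=(.5697,.2171),m=(.5751,.1672),r=(.5802,.1171))
def block(b,a,m):
    r=down(a)
    movep((*b,.08),r); move_l((*b,.005),.12)
    grab(25); s=get_state(); print("grip",round(s["finger_gap"],3),s["grasp_force"],s["position"].round(4))
    move_l((*m,.005),.06,rot=down(A)); s=get_state(); print("placed",round(s["finger_gap"],3),s["position"].round(4),s["contact_force"].round(1))
    let_go(); move_l((*m,.10),.15); print(round(get_state()["clock"],2))
E
python3 - <<'E'
from h import *
np.set_printoptions(precision=4,suppress=True)
block((.5005,.2245),.0065,M["l"])
movep((.54,.19,.15),down(.08)); f=look("wrist"); print(marks(f),blocks(f),get_state()["clock"])
cv2.imwrite("pics/w3.png",f["img"][:,:,::-1])
E
```

```text
grip 0.346 25.31866192817688 [0.5009 0.2246 0.0054]
placed 0.349 [0.5681 0.2175 0.0055] [-5.3  0.7 10.5]
8.71
[[ 0.5693  0.217   0.0913 37.6379 37.6221]
 [ 0.5749  0.167   0.1011 37.9424 37.954 ]
 [ 0.5806  0.1172  0.0933 37.7233 38.0945]] [[  0.5112   0.1624   0.5551  28.8988  29.4632   0.96    14.    ]
 [  0.3713   0.0498  -0.3129  28.9323  19.2367   0.64   141.    ]
 [  0.569    0.2174   0.0901  28.8863  29.0023   0.63    14.    ]
 [  0.5071   0.0886   0.4875  28.6167  29.5032   0.61    13.    ]] 9.175
```

The left block sits within 1 mm of its mark. Next are the other two, then a look at the magnifier.

```bash
python3 - <<'E'
from h import *
np.set_printoptions(precision=4,suppress=True)
block((.511,.1624),.56,M["m"])
block((.507,.0886),.4877,M["r"])
movep((.54,.19,.15),down(.08)); f=look("wrist"); print(blocks(f),get_state()["clock"])
cv2.imwrite("pics/w4.png",f["img"][:,:,::-1])
# view of the magnifier: camera sits 77 mm along tool x, closing line ~ world x -> camera at +y
movep((.45,-.24,.30),down(.08)); s=get_state(); print(s["q"].round(2),s["clock"])
f=look("wrist"); cv2.imwrite("pics/w5.png",f["img"][:,:,::-1])
for k in ["magnifier","magnifier_grip"]:
    for d in tip_of("wrist",k): print(k,d["centre"],d["score"],w(f,d["centre"],.008))
for d in silhouettes("wrist","magnifier")[:1]:
    m=d["mask"]; r=rect_world(f,m,.012); print(r)
E
```

```text
grip 0.341 25.336821377277374 [0.5114 0.1625 0.0055]
placed 0.341 [0.5734 0.1673 0.0055] [-5.9 -0.  10.6]
13.66
grip 0.346 25.417014062404633 [0.5074 0.0886 0.0055]
placed 0.347 [0.5783 0.1164 0.0055] [-6.4 -2.7 10.6]
18.37
[[  0.5744   0.1676   0.1004  28.9151  29.3296   0.69    14.    ]
 [  0.5794   0.1167   0.0811  29.1232  28.1478   0.67    14.    ]
 [  0.5693   0.2176   0.1004  28.7185  29.0856   0.65    14.    ]
 [  0.3711   0.0502  -0.3062  28.1091  18.1537   0.58   141.    ]] 18.9417
[-0.63  0.21 -0.17  1.19  0.    0.86] 20.6417
magnifier [314.4, 202.3] 0.94 [[ 0.5059 -0.2831]]
magnifier_grip [249.3, 203.2] 0.83 [[ 0.4118 -0.292 ]]
((469.1771545410156, -289.9850769042969), (231.30296325683594, 57.277103424072266), 5.685236930847168)
```

View pics/w5.png

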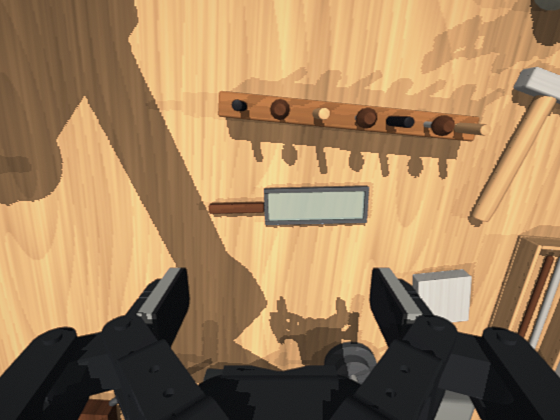

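All three blocks are within 1 mm and 0.02 rad. The wrist view shows the magnifier frame at (316,205), its handle at (237,209) and the rack at (350,115), clear of it. I'll hover over the handle, refine and grasp.

```bash
python3 - <<'E'
from h import *
np.set_printoptions(precision=4,suppress=True)
th=.0992; a=th-np.pi/2
movep((.41,-.294,.15),down(a)); f=look("wrist"); cv2.imwrite("pics/w6.png",f["img"][:,:,::-1])
for k in ["magnifier","magnifier_grip"]:
    for d in tip_of("wrist",k)[:2]: print(k,d["centre"],d["score"],w(f,d["centre"],.008))
for d in silhouettes("wrist","magnifier")[:1]:
    r=rect_world(f,d["mask"],.012); print(r)
print(get_state()["q"].round(2),get_state()["clock"])
E
```

```text
magnifier [283.5, 87.6] 0.63 [[ 0.5081 -0.2885]]
magnifier_grip [282.3, 200.4] 0.9 [[ 0.4085 -0.2977]]
((462.5091552734375, -292.5747375488281), (218.7190704345703, 54.32786178588867), 5.988626003265381)
[-0.77  0.32 -0.43  0.82 -0.    2.27] 22.3167
```

View pics/w6.png

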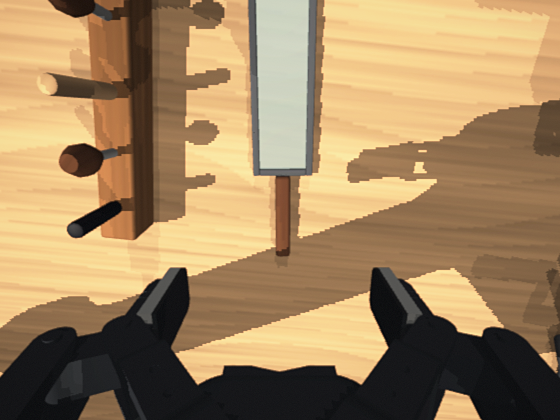

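The handle runs straight down the middle of the view, from (284,176) to (283,255), with the frame end at row 175 and the rack well off to the left. The grip point is (0.409, -0.297), which agrees with the earlier fit to 2 mm.

```bash
python3 - <<'E'
from h import *
np.set_printoptions(precision=4,suppress=True)
g=(.409,-.297)
move_l((*g,.003),.1); grab(100); s=get_state(); print(s["finger_gap"],s["grasp_force"],s["position"],s["contact_force"])
move_l((*g,.06),.05); move_l((*g,.26),.12); s=get_state(); print(s["finger_gap"],s["grasp_force"],s["position"],s["contact_force"],s["clock"])
f=look("wrist"); cv2.imwrite("pics/w7.png",f["img"][:,:,::-1])
E
```

```text
0.1323455546954702 98.47159266471863 [ 0.409  -0.2971  0.0034] [-1.1529  0.8283  5.4803]
0.13145335227749555 97.84549355506897 [ 0.4087 -0.2967  0.2593] [-0.2867 -0.1346 -1.9384] 27.7083
```

View pics/w7.png

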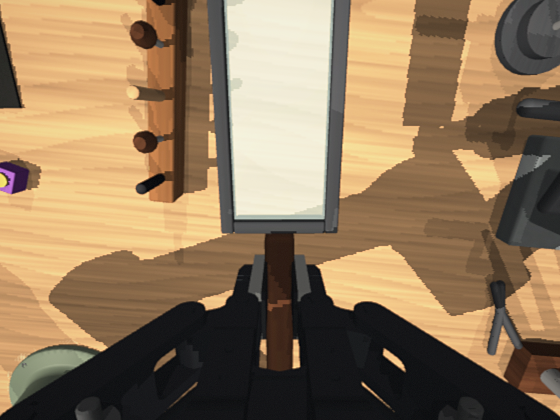

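The magnifier is firmly held: gap about 11 mm, 98 N, with the frame filling (222–338, 225) upward. I'll measure any droop from the width of the frame in the picture before carrying it.

```bash
cat >> h.py <<'E'
def droop(f):
    """pose of the held frame's top face in the tool frame, from its outline"""
    m=silhouettes("wrist","magnifier")[0]["mask"]; P=[]
    T=f["T_tool_cam"]
    for r in range(8,205,4):
        c=np.flatnonzero(m[r]); 
        if len(c)<80: continue
        Z=f["fx"]*.054/(c[-1]-c[0]+1); u=(c[0]+c[-1])/2
        P.append((T@[(u-f["cx"])/f["fx"]*Z,(r-f["cy"])/f["fy"]*Z,Z,1])[:3])
    P=np.array(P); kz=np.polyfit(P[:,0],P[:,2],1); ky=np.polyfit(P[:,0],P[:,1],1)
    print("n",len(P),"droop rad",kz[0],"z at grip(top face, tool)",kz[1],"yaw",ky,"resid",np.std(P[:,2]-np.polyval(kz,P[:,0])))
    b=np.flatnonzero(m[:,280]); hw=m.sum(1); print("near edge row",[ (r,int(hw[r])) for r in range(214,244,2)])
E
python3 - <<'E'
from h import *
f=look("wrist"); droop(f)
mm=np.array(f["T_tool_cam"]); 
for tx,z in [(.025,-.0086),(.025,.0034)]:
    p=np.linalg.inv(mm)@[tx,0,z,1]; print(p[:2]/p[2]*f["fx"]+[f["cx"],f["cy"]])
E
```

```text
n 50 droop rad 0.014397002705720915 z at grip(top face, tool) -0.00988314787316336 yaw [-0.00579909  0.00065988] resid 0.0007089421241910489
near edge row [(214, 119), (216, 118), (218, 118), (220, 118), (222, 118), (224, 118), (226, 117), (228, 117), (230, 117), (232, 113), (234, 47), (236, 30), (238, 30), (240, 30), (242, 30)]
[278.80774639 231.6796337 ]
[278.80461639 222.89683726]
```

Droop is only 0.014 rad and the grip is where it should be within 0.5 mm. I'll carry it high over the rack and lower it.

```bash
python3 - <<'E'
from h import *
np.set_printoptions(precision=4,suppress=True)
g=(.585,.0675)
move_l((*g,.26),.12,rot=down(.1)); s=get_state(); print(s["position"],s["q"].round(2),s["grasp_force"],s["clock"]); droop(look("wrist"))
move_l((*g,.10),.1); move_l((*g,.048),.04); sleep(.5)
s=get_state(); print(s["position"],R.from_rotvec(s["eef_rot"]).as_matrix(),s["contact_force"],s["grasp_force"],s["clock"])
f=look("wrist"); droop(f); cv2.imwrite("pics/w8.png",f["img"][:,:,::-1])
t=look("scene"); cv2.imwrite("pics/s8.png",cv2.resize(t["img"][110:290,190:430,::-1],None,fx=3.3,fy=3.3,interpolation=cv2.INTER_CUBIC))
E
```

```text
[0.5849 0.0673 0.26  ] [-0.01  0.38 -0.04  1.15 -0.    1.46] 97.85941243171692 31.3833
n 50 droop rad 0.011572395623639735 z at grip(top face, tool) -0.008551605227179591 yaw [-0.003   0.0009] resid 0.0006863336996081766
near edge row [(214, 119), (216, 119), (218, 118), (220, 118), (222, 118), (224, 117), (226, 117), (228, 117), (230, 116), (232, 108), (234, 29), (236, 29), (238, 29), (240, 29), (242, 29)]
[0.585  0.0675 0.048 ] [[-0.0999  0.995  -0.    ]
 [ 0.995   0.0999  0.    ]
 [ 0.     -0.     -1.    ]] [ 0.2197 -0.0805 -1.4575] 97.86581754684448 35.1833
n 50 droop rad 0.013446906003742926 z at grip(top face, tool) -0.008928718240126705 yaw [-0.0024  0.0009] resid 0.0006571386198195622
near edge row [(214, 118), (216, 118), (218, 118), (220, 118), (222, 118), (224, 117), (226, 117), (228, 117), (230, 116), (232, 98), (234, 28), (236, 28), (238, 28), (240, 30), (242, 30)]
```

View pics/w8.png

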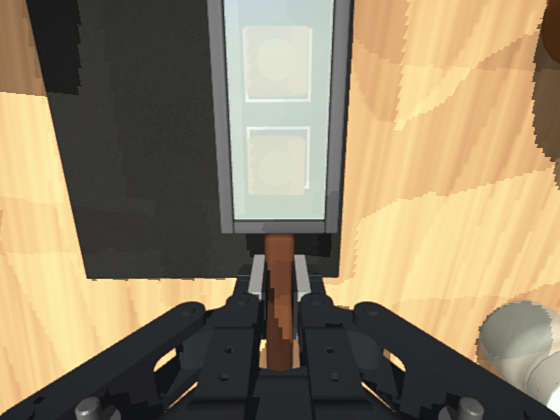

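View pics/s8.png

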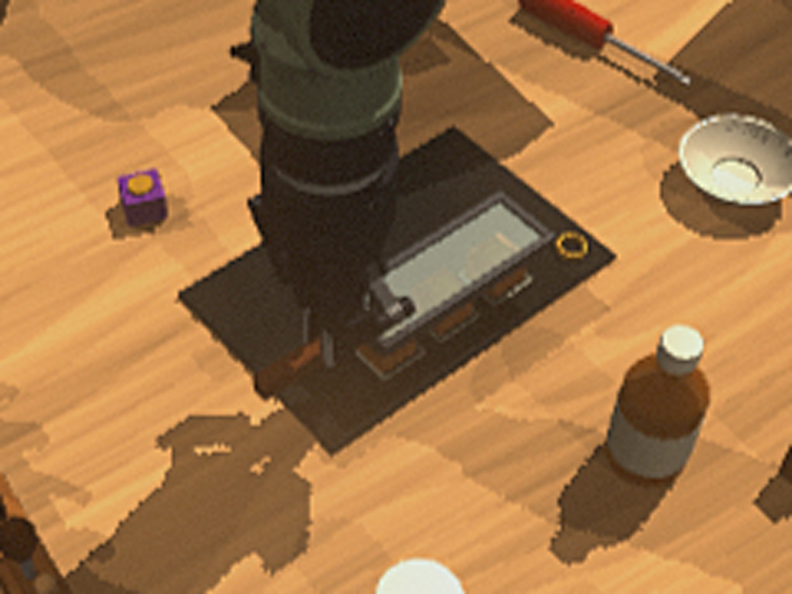

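The wrist view shows the frame level. Two blocks on their marks, at (277,63) and (278,160), are central under the glass. The scene view shows the magnifier along the row, clear of the blocks, with the ring, purple cube and bottle where they were. Origin is at about (0.575, 0.167), 44 mm up, with no contact force beyond the magnifier's weight, so I'm handing in.

```bash
python3 -c "
from cell import *
print(sign_off())"
```

```text
the job is handed in; nothing more can be done
None
```

The job is handed in with the three blocks on their marks within about 1 mm and the magnifier held still and level, centred over them about 13 mm above the brass blanks; the verdict was not reported back.

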